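Shut the gas purifier and lock its quarter-turn fasteners

ROBOT

A 7-joint arm with a two-finger parallel gripper is mounted at the origin on a cart in front of the work surface, level with it; the furniture and walls round the work are solid. World frame = base frame: x ahead of the robot, y to its left, z up, the work surface at z = 0. Lengths are in m, angles in rad, forces in N, time in s.
With the tool pointing down it reaches from about 0.425 to 0.875 m from the base axis. Payload 4.7 kg.
Tool frame: the origin (TCP) lies on the centre line of the jaws, within the pads' length; the fingertips stand 19 mm ahead of it and the grasp point (between the pads) is the TCP; x points along the fingers, z is the direction in which the jaws open and shut, and the axes are right-handed (so a half turn about x gives the same grasp; the last joint's range is limited). The gripper opens to 87 mm and grips with 3 to 60 N. Pads are 19 mm wide; open, the fingers measure 117 mm over their backs; the gripper's body (75 mm by 190 mm) begins 51 mm behind the grasp point.
Start: joints at [-1.275, 0.321, -0.07, 1.45, 0.023, 1.371, -0.057], TCP at [0.181, 0.624, 0.242] pointing down, gripper open.
Joint ranges: [-2.86, 2.86], [-0.3, 2.09], [-1.38, 1.24], [0.06, 2.45], [-1.56, 4.7], [0.09, 2.05], [-2.69, 2.69]. Speed limits (rad/s): [2.57, 2.57, 3.14, 3.14, 3.14, 3.14, 3.14].

INTERFACE

Orientations are given as a rotation vector (axis times angle).
In Python, from bench import get_state, get_image, camera_info, close_job gives the robot as it stands.
- The arm moves only by the tool jog_arm, never from a script. Its argument "targets" is a list of rows, each a list of 7 numbers: the turn, a rotation vector about the tool's x, y, z in degrees, then the shift along the tool's x, y, z in cm, then the finger opening in cm, from 0 to 8.7. In form: [[wx, wy, wz, tx, ty, tz, jaw], ...]. A call has 1 to 10 rows; each row shifts and turns the commanded pose from where the row before left it, along the tool's axes as they then stand; what a row does not reach is not made up. A row lasts 1/8 s, in which the tool goes at most 62.5 mm and 10.7 degrees, less where a joint would pass 70% of its speed; a pose out of reach is approached as far as the arm can. A call is refused whole if a number of a shift passes 6.25 or a number of a turn 10.7, either way. A call with a gripper value outside its range is refused whole. The fingers move at their own pace and stop on an object; "squeeze" is the grip in N (left out, the last holds). Time passes only in rows, so rows that do not move let the fingers close. It gives the time, the measured TCP pose, the force and the opening at its end, in the units of the state.
- get_state(): the state, without advancing time (a new reading comes with each control period).
- get_image(name): name is "scene" or "side" or "wrist"; returns (picture, depth): 384x512x3 uint8, red, green, blue; 384x512 float32, m along the optical axis (not along the pixel's ray), 0 where there is no reading.
- camera_info(name): a dict with "intrinsics" (3x3 intrinsics, pixels), "world_from_camera" (4x4, takes a point from camera to world coordinates); the wrist camera has in their place "mount" (4x4, takes a point from camera to tool coordinates, whose origin is the TCP and whose axes are the tool frame's). Camera axes: x right, y up, looking along -z (the intrinsics and any distortion apply to the point x, -y, -z); pixel columns grow to the right and rows downward; lengths in m; the calibration is good to about 2 mm. The wrist camera is an equidistant fisheye: a pixel r from the principal point sees the ray r / f radians off the axis. A picture is of the moment at which its call begins: read the wrist's pose just before it. camera_info takes no time and is no camera call.
- close_job(): hands the job in, once; it reports no verdict.
The state is a dict: "time": time; "joint_positions": joint angles; "qd": joint speeds; "joint_torque": joint torques, N m; "position": TCP position; "tool_rot": TCP orientation; "ft_force": force on the tool from outside, world axes, zero at the start; "torque": the same for the moment, N m; "grip_width": opening from 0.0 (shut) to 1.0 (fully open).
Only numpy, scipy, OpenCV 4.12 (cv2) and the standard library are available. Lean on these libraries where they do the work, as an engineer would, in place of code of your own. Each camera call takes 0.05 s, during which the arm holds its last target.

TASK

The cartridges in the carrier-gas purifier have been changed and its lid was left standing open. Push the lid down shut with the fingertips, then set a fingertip in the slot of each of the two quarter-turn fasteners in the lid and turn it clockwise as far as it goes, so that both are locked and the lid is drawn down flush on its seal. Pick nothing up, and leave the loose things lying round the purifier where they are.

Things in the scene. Friction and masses are not known exactly. Their poses are not given: they have to be found in the camera images.
- purifier: Carrier-gas purifier: a white sheet-metal housing fixed on the bench, 170 (x) x 270 (y) x 92 mm high with the lid shut, open-topped with two metal cartridges inside. Origin: centre of its underside. Its x axis runs level from the louvred front to the hinged back, y to its left, z up. The lid's hinge axis is level along y, at x = +90 mm, z = 84 mm.
- lid (a joint): Angle of the flat white lid, 0 = flush shut, positive = open (front edge up), up to 1.4 rad. It reaches 180 mm from the hinge axis to its front edge and is 278 mm wide; its top face lies 8 mm outside the hinge axis. A stiff hinge keeps it where it is left; pushing its front down takes about 5 N. Let go when shut, it rises to 0.02-0.03 rad on the rubber seal until the fasteners draw it down.
- lid_front (a point): Middle of the lid's front edge, on its top face; the lid is plain between the two fastener heads here and behind.
- fastener_left (a joint): Turn of the fastener in the front left (+y) part of the lid: 0 = unlocked, slot along the purifier's y; grows clockwise seen from above to its stop at 1.571 = locked, slot along x. It stays where it is left. With the lid down, its tongue slides under a ramp inside the front wall from about 0.6 rad on and draws the lid down; this takes up to about 0.2 N m.
- fastener_right (a joint): The same for the fastener in the front right (-y) part of the lid: 0 = unlocked, slot along the purifier's y; grows clockwise seen from above to its stop at 1.571 = locked, slot along x. The other details are as for the left one. A fastener turned beyond 0.6 rad while the lid is still up stops the lid from shutting.
- fastener_left_head (a point): Centre of the left fastener's round metal head, 80 mm across, flush with the lid's top face. A straight slot 66 mm long, 31 mm wide and 12 mm deep with a flat floor is cut across its middle. Own axes turn with it: y along the slot, z out of the lid along the turning axis. With the lid shut it is at x = -36, y = +82, z = 92 mm in the purifier's frame.
- fastener_right_head (a point): The same point of the right fastener's head, equal in shape and size; with the lid shut it is at x = -36, y = -82, z = 92 mm in the purifier's frame.
- septa_jar: Bystander: small white jar with a green screw lid, 39 mm across, 47 mm high, standing right of the purifier. Origin: centre of its underside. Leave it.
- ferrule_tin: Bystander: flat round white tin, 55 mm across, 18 mm high, in front of the purifier's right half. Origin: centre of its underside. Leave it.
- wrench: Bystander: small open-end steel wrench, 22 x 117 x 6 mm, lying flat in front of the purifier. Origin: its middle, on the bench; long axis y. Leave it.
- tube_union: Bystander: brass tube union, 16 x 36 x 14 mm, lying right of the purifier's front corner. Origin: centre of its underside; long axis y. Leave it.

How it is judged:
On the way:
1. the lid has been pushed down onto its seal, with both fasteners still unlocked (value of joint lid below 0.045 rad and value of joint each of fastener_left, fastener_right below 0.6 rad), for 0.1 s.
At the end, for the whole second after the job is handed in: both fasteners are turned to within 0.17 rad of their stops (90 degrees), and the lid is drawn down to within 0.010 rad of flush (about 2 mm at its front edge) (value of joint lid below 0.01 rad and value of joint each of fastener_left, fastener_right above 1.4 rad); the robot touches nothing.
It fails at once if a loose thing beside the purifier is shifted by more than 15 mm or lifted (distance of any of septa_jar, ferrule_tin, wrench, tube_union from where it was at the start of the episode above 0.015 m).
It also fails if it takes over 58 s, if anything falls off the work surface, if the arm or the gripper's body presses on something with over 40 N, if the wrist force passes 120 N, or if a joint passes its speed limit or range.

## Working session

There is one attempt and no reset: what is moved stays moved. The work goes in short steps, Python scripts to look and compute and a tool call to move; the robot and the scene stay as the last step left them, time stands still between calls to the robot, and variables do not carry over. Pictures are saved under pics/ and viewed, and the job is handed in when it is done.

Besides the shell and the picture viewer there is one more tool, called as name([rows], argument=value, ...), one row to a line, values as JSON. jog_arm: Moves the arm, as the interface text tells. Its arguments: {"type":"object","properties":{"targets":{"type":"array"},"squeeze":{"type":"number"}},"required":["targets"]}

```bash
mkdir -p pics; ls; python3 - <<'E'
from bench import *
import cv2,numpy as np
print(get_state())
for n in ["scene","side","wrist"]:
    im,d=get_image(n); cv2.imwrite(f"pics/{n}0.png",im[:,:,::-1]); np.save(f"pics/{n}0.npy",d)
    print(n,camera_info(n))
E
```

```text
pics
{'time': 0.0, 'joint_positions': array([-1.27491324,  0.32182311, -0.07011789,  1.45167647,  0.02258592,
        1.37078563, -0.05691146]), 'qd': array([ 0.00113729, -0.00044717, -0.00069432,  0.00197608, -0.00037576,
        0.00125694, -0.00050672]), 'joint_torque': array([ 5.89185788e-05, -4.91295683e+01, -4.03866330e-01, -3.12540150e+01,
       -6.39580702e-02,  4.33164428e-02,  1.60900249e-04]), 'position': array([0.18062311, 0.62386279, 0.24046091]), 'tool_rot': array([-1.00041071,  1.33092221,  0.99841016]), 'ft_force': array([-0.11929798,  0.84472361, -0.35322781]), 'torque': array([-0.02398778,  0.0061995 , -0.01897011]), 'grip_width': 1.0035718439216035}
scene {'intrinsics': array([[486.95553007,   0.        , 253.74685672],
       [  0.        , 486.95553007, 188.68152169],
       [  0.        ,   0.        ,   1.        ]]), 'world_from_camera': array([[ 0.45860829,  0.51223613, -0.72614914, -0.18073801],
       [-0.88842474,  0.24636787, -0.38730395, -0.51930786],
       [-0.01949127,  0.82274967,  0.5680696 ,  0.61342397],
       [ 0.        ,  0.        ,  0.     
[... 289 characters left out ...]
57050992, -0.38975629,  0.72291664,  0.55870722],
       [-0.00438778,  0.88165406,  0.4718759 ,  0.52955246],
       [ 0.        ,  0.        ,  0.        ,  1.        ]])}
wrist {'intrinsics': array([[297.31863964,   0.        , 254.97848302],
       [  0.        , 297.31863964, 190.5056049 ],
       [  0.        ,   0.        ,   1.        ]]), 'mount': array([[-4.69557946e-04,  2.53033401e-01, -9.67457429e-01,
        -1.41840989e-01],
       [ 2.80294628e-04,  9.67457531e-01,  2.53033292e-01,
         6.83955863e-02],
       [ 9.99999850e-01, -1.52359328e-04, -5.25201274e-04,
        -4.25695400e-05],
       [ 0.00000000e+00,  0.00000000e+00,  0.00000000e+00,
         1.00000000e+00]])}
```

View pics/scene0.png

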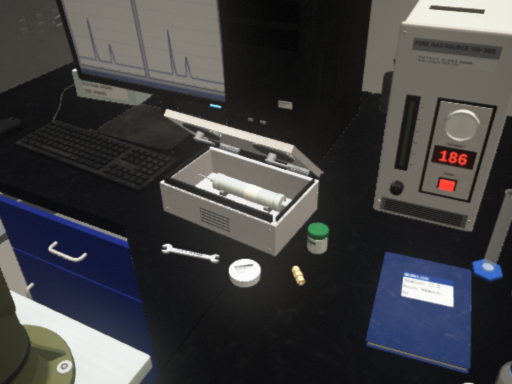

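View pics/side0.png

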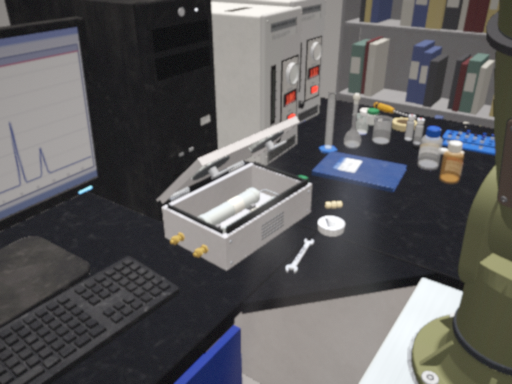

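View pics/wrist0.png

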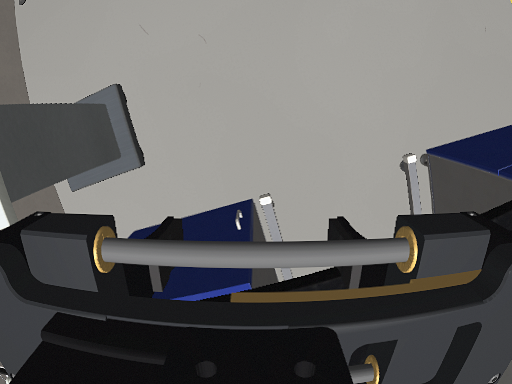

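```bash
cat > h.py <<'E'
import numpy as np,cv2
from bench import *
from scipy.spatial.transform import Rotation as R
def px2w(name,u,v,d):
    c=camera_info(name);K=c['intrinsics'];T=c['world_from_camera']
    z=d[v,u]; p=np.array([(u-K[0,2])/K[0,0]*z,-(v-K[1,2])/K[1,1]*z,-z])
    return T[:3,:3]@p+T[:3,3]
def cloud(name,d):
    c=camera_info(name);K=c['intrinsics'];T=c['world_from_camera']
    v,u=np.mgrid[:d.shape[0],:d.shape[1]]
    P=np.stack([(u-K[0,2])/K[0,0]*d,-(v-K[1,2])/K[1,1]*d,-d],-1)
    return P@T[:3,:3].T+T[:3,3]
def proj(name,P):
    c=camera_info(name);K=c['intrinsics'];T=c['world_from_camera']
    q=(np.asarray(P)-T[:3,3])@T[:3,:3]
    return np.stack([K[0,0]*q[...,0]/-q[...,2]+K[0,2],-K[1,1]*q[...,1]/-q[...,2]+K[1,2]],-1)
def crop(im,x0,y0,x1,y1,s,fn):
    c=cv2.resize(im[y0:y1,x0:x1],None,fx=s,fy=s,interpolation=cv2.INTER_CUBIC); cv2.imwrite(fn,c)
E
python3 - <<'E'
from h import *
im=cv2.imread('pics/scene0.png'); crop(im,150,95,350,295,3,'pics/sc1.png')
im=cv2.imread('pics/side0.png'); crop(im,150,105,350,275,4,'pics/si1.png')
E
```

```text
(no output)
```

View pics/sc1.png

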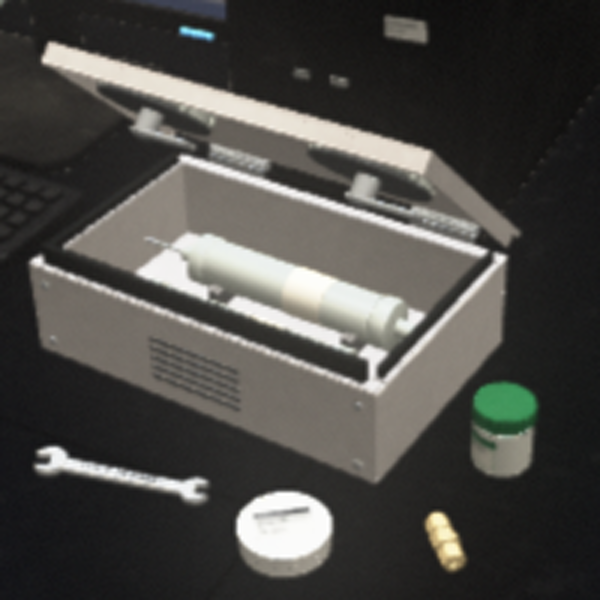

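View pics/si1.png

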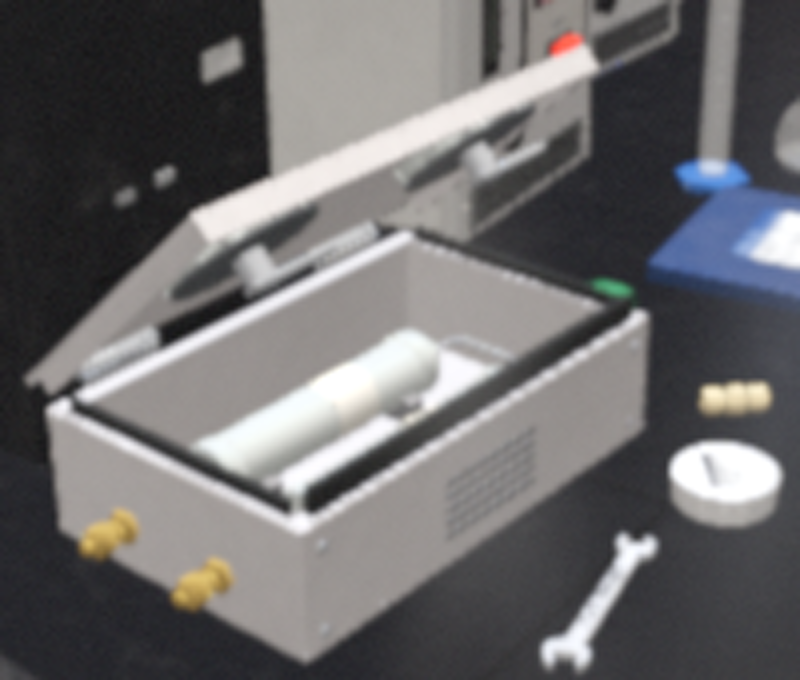

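```bash
cat > fit.py <<'E'
from h import *
from scipy.optimize import least_squares
hx,hy=.085,.135
s=lambda a:np.array([150+a[0]/3,95+a[1]/3]); t=lambda a:np.array([150+a[0]/4,105+a[1]/4])
obs=[('scene',(-hx,hy,1),s((32,260))),('scene',(-hx,-hy,1),s((372,385))),('scene',(-hx,-hy,0),s((378,482))),('scene',(-hx,hy,0),s((38,345))),('scene',(hx,-hy,1),s((505,260))),
('side',(-hx,hy,0),t((307,662))),('side',(-hx,hy,1),t((303,522))),('side',(-hx,-hy,1),t((648,315))),('side',(-hx,-hy,0),t((645,430))),('side',(hx,hy,0),t((60,530)))]
def res(p):
    r=[]
    c,sn=np.cos(p[2]),np.sin(p[2])
    for n,(a,b,k),o in obs:
        P=np.array([p[0]+c*a-sn*b,p[1]+sn*a+c*b,p[3]*k]); r.append(proj(n,P)-o)
    return np.array(r)
f=least_squares(lambda p:res(p).ravel(),[.5,.1,0,.084]); print(f.x); print(res(f.x).round(1))
d=np.load('pics/scene0.npy');C=cloud('scene',d)
p=f.x;c,sn=np.cos(p[2]),np.sin(p[2])
L=(C-np.array([p[0],p[1],0]))@np.array([[c,-sn,0],[sn,c,0],[0,0,1]])
ob2=[('scene',.135+.004,s((42,62))),('scene',-.139,s((430,152)))]
def lidpt(th,lx,y): # lx dist forward from hinge on top face
    x=.09-lx*np.cos(th)+.008*np.sin(th); z=.084+lx*np.sin(th)+.008*np.cos(th)
    return np.array([p[0]+c*x-sn*y,p[1]+sn*x+c*y,z])
for th in np.arange(.3,1,.05):
    print(th.round(2),[(proj(n,lidpt(th,.18,y))-o).round(1) for n,y,o in ob2], lidpt(th,.18,0))
E
python3 fit.py
```

```text
[ 0.5203443  -0.11325608 -0.09755106  0.07611318]
[[-0.9 -0.8]
 [ 1.7  2. ]
 [-0.5  1.9]
 [ 1.8  1.2]
 [ 1.2 -2.3]
 [-0.6  1.5]
 [-1.1  1.6]
 [ 0.1 -0.5]
 [-0.9  1.4]
 [ 0.4  1. ]]
0.3 [array([-8.5, 33.7]), array([-13.7,  46.6])] [ 0.44112633 -0.10550367  0.14483633]
0.35 [array([-8. , 29.2]), array([-12.6,  41.6])] [ 0.44436336 -0.10582046  0.15323659]
0.4 [array([-7.2, 24.7]), array([-11.4,  36.4])] [ 0.4480142  -0.10617773  0.16146379]
0.45 [array([-6.4, 20.1]), array([-10.1,  31.2])] [ 0.4520697  -0.10657461  0.16949737]
0.5 [array([-5.3, 15.5]), array([-8.7, 26. ])] [ 0.45651974 -0.1070101   0.17731726]
0.55 [array([-4.1, 11. ]), array([-7.2, 20.8])] [ 0.46135319 -0.10748311  0.1849039 ]
0.6 [array([-2.8,  6.5]), array([-5.5, 15.6])] [ 0.46655797 -0.10799246  0.19223833]
0.65 [array([-1.3,  2. ]), array([-3.8, 10.4])] [ 0.47212108 -0.10853687  0.19930222]
0.7 [array([ 0.4, -2.4]), array([-1.9,  5.3])] [ 0.4780286  -0.10911499  0.20607792]
0.75 [array([ 2.1, -6.7]), array([0.1, 0.3])] [ 0.48426577 -0.10972537  0.21254849]
0.8 [array([  4., -11.]), array([ 2.1, -4.6])] [ 0.490817   -0.11036649  0.21869775]
0.85 [array([  6.1, -15.1]), array([ 4.2, -9.5])] [ 0.49766592 -0.11103673  0.22451034]
0.9 [array([  8.2, -19. ]), array([  6.4, -14.1])] [ 0.5047954  -0.11173444  0.22997172]
0.95 [array([ 10.4, -22.9]), array([  8.6, -18.7])] [ 0.51218764 -0.11245785  0.23506826]
```

```bash
cat >> h.py <<'E'
PX,PY,PA=0.5203,-0.1133,-0.0976
def pw(x,y,z,PX=PX,PY=PY,PA=PA):
    c,s=np.cos(PA),np.sin(PA); return np.array([PX+c*x-s*y,PY+s*x+c*y,z])
def show(st=None):
    st=st or get_state(); M=R.from_rotvec(st['tool_rot']).as_matrix()
    print('t',round(st['time'],2),'pos',st['position'].round(4),'F',st['ft_force'].round(1),'T',st['torque'].round(2),'g',round(st['grip_width'],3),'q7',st['joint_positions'].round(2)); print(M.round(3)); return st,M
E
python3 - <<'E'
from h import *
show()
for n in ('scene','side'):
    C=cloud(n,np.load(f'pics/{n}0.npy')).reshape(-1,3)
    for z0 in (.1,.2,.3):
      print(n,z0)
      m=C[(C[:,2]>z0)&(C[:,2]<z0+.1)&(C[:,0]<.9)&(C[:,0]>0.1)&(abs(C[:,1])<.8)]
      H,xe,ye=np.histogram2d(m[:,0],m[:,1],bins=[np.arange(.1,.95,.1),np.arange(-.8,.85,.1)]); print(H.astype(int))
E
```

```text
t 0.15 pos [0.1807 0.624  0.2407] F [-0.1  0.1  0.6] T [0.03 0.   0.01] g 1.001 q7 [-1.27  0.32 -0.07  1.45  0.02  1.37 -0.06]
[[-0.    -0.961  0.278]
 [-0.001  0.278  0.961]
 [-1.    -0.    -0.001]]
scene 0.1
[[   0    0    0    0    0    0    0    0    0    0    0    0    0    0
     0    0]
 [   0    0    8    0    0    0    0    0    0    0    0    0    0    0
     0    0]
 [   0    0    0    0    0    0    0    0    0    0    0    0    0    0
     0    0]
 [   0    0    0    0    0  232  169   74    4    0    0    0    0    0
     0    0]
 [   0    0  463    0    0  305  183  491   96    0    0    0    0    0
     0    0]
 [   0    0 1478 2852 1036   17 2137 1227    3    0    0    0    0    0
     0    0]
 [   0    0    0    0    0   34  600    0  626 1250 1152 1053  949  355
     0    0]
 [   0    0    0    0    0   28  492    0    0    0    0    0    0    0
     0    0]]
scene 0.2
[[   0    0    0    0    0    0    0    0    0    0    0    0    0    0
     0    0]
 [   0    0    0    0    0    0    0    0    0    0    0    0    0    0
     0    0]
 [   0    0    0    0    0   
[... 2542 characters left out ...]
  0    0]]
side 0.3
[[   0    0    0    0    0    0    0    0    0    0    0    0    0    0
     0    0]
 [   0    0    0    0    0    0    0    0    0    0    0    0    0    0
     0    0]
 [   0    0    0    0    0    0    0    0    0    0    0    0    0    0
     0    0]
 [   0    0    0    0    0    0    0    0    0    0    0    0    0    0
     0    0]
 [   0    0    0    0    0    0    0    0    0    0    0    0    0    0
     0    0]
 [   0    0  311  880 1447    0 1661 3279    0    0    0    0    0    0
     0    0]
 [ 492  283   57  195 1067    0    0 1892 2038 3510   57    0    0    0
     0    0]
 [   0  128   43  100    3    0    0   37    0    0    0    0    0    0
     0    0]]
```

jog_arm([
  [0,0,0,-0.6,-4.35,-2.9,0],
  [0,0,0,-0.6,-4.35,-2.9,0],
  [0,0,0,-0.6,-4.35,-2.9,0],
  [0,0,0,-0.6,-4.35,-2.9,0],
  [0,0,0,-0.6,-4.35,-2.9,0],
  [0,0,0,-0.6,-4.35,-2.9,0],
  [0,0,0,-0.6,-4.35,-2.9,0],
  [0,0,0,-0.6,-4.35,-2.9,0],
], squeeze=10)

```text
time: 1.15
position: [0.4513, 0.3032, 0.2897]
tool_rot: [-0.999, 1.329, 0.999]
ft_force: [0.7, 0.9, 0.1]
grip_width: 0.176
```

jog_arm([
  [0,0,0,0,-1.86,-4.85,0],
  [0,0,0,0,-1.86,-4.85,0],
  [0,0,0,0,-1.86,-4.85,0],
  [0,0,0,0,-1.86,-4.85,0],
  [0,0,0,0,-1.86,-4.85,0],
  [0,0,0,0,-1.86,-4.85,0],
  [0,0,0,0,-1.86,-4.85,0],
  [0,0,0,0,-1.86,-4.85,0],
  [-10.5,0,0,0,0,0,0],
  [0,0,0,0,0,0,0],
])

```text
time: 2.4
position: [0.4854, -0.1096, 0.2894]
tool_rot: [-1.134, 1.255, 1.135]
ft_force: [0.5, 0.4, 0.4]
grip_width: 0.005
```

```bash
python3 - <<'E'
from h import *
st,M=show()
for n in ('scene','side','wrist'):
    im,d=get_image(n); cv2.imwrite(f"pics/{n}1.png",im[:,:,::-1]); np.save(f"pics/{n}1.npy",d)
E
```

```text
t 2.4 pos [ 0.4854 -0.1096  0.2894] F [0.5 0.4 0.4] T [0.07 0.01 0.03] g 0.005 q7 [-0.48 -0.05  0.63  1.76  0.03  1.42  1.62]
[[-0.    -0.995  0.101]
 [ 0.     0.101  0.995]
 [-1.     0.     0.   ]]
```

View pics/side1.png

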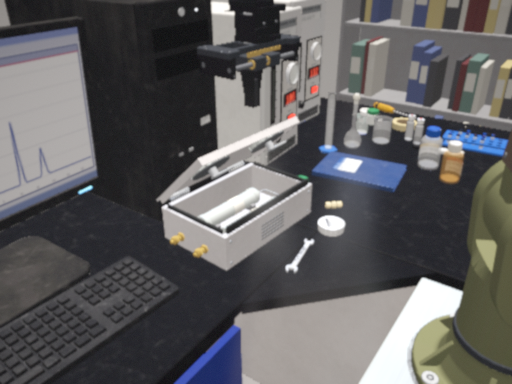

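View pics/wrist1.png

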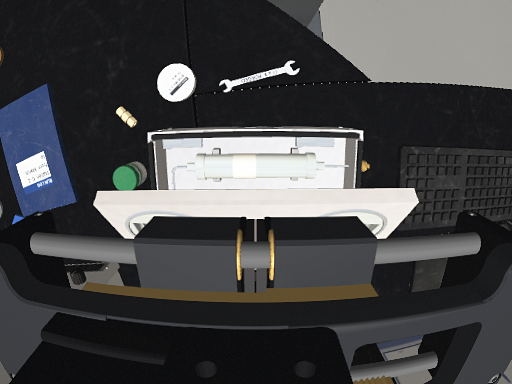

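```bash
cat >> h.py <<'E'
def wray(u,v):
    c=camera_info('wrist');K=c['intrinsics']
    a=np.array([(u-K[0,2])/K[0,0],(v-K[1,2])/K[1,1]]);r=np.hypot(*a)
    s=np.sin(r)/r if r>0 else 1
    return np.array([a[0]*s,-a[1]*s,-np.cos(r)])
def wpt(u,v,st,depth=None,z=None):
    m=camera_info('wrist')['mount'];M=R.from_rotvec(st['tool_rot']).as_matrix()
    r=wray(u,v); D=M@m[:3,:3]@r; o=M@m[:3,3]+st['position']
    if depth is not None: return o+D*(depth/-r[2])
    return o+D*((z-o[2])/D[2])
def w2p(P):
    c,s=np.cos(PA),np.sin(PA);d=np.asarray(P)-[PX,PY,0]
    return np.array([c*d[0]+s*d[1],-s*d[0]+c*d[1],d[2]])
E
python3 - <<'E'
from h import *
st=get_state();d=np.load('pics/wrist1.npy')
im=cv2.imread('pics/wrist1.png');crop(im,85,115,430,260,2.3,'pics/w1c.png')
for u,v in [(256,195),(105,194),(410,192),(256,200),(152,132),(361,132),(256,132),(152,140)]:
    P=wpt(u,v,st,depth=d[v,u]); print(u,v,P.round(4),w2p(P).round(4))
E
```

```text
256 195 [ 0.4795 -0.107   0.2072] [-0.0412  0.0023  0.2072]
105 194 [ 0.4666 -0.2364  0.2053] [-0.0415 -0.1278  0.2053]
410 192 [0.4907 0.0258 0.2059] [-0.043   0.1355  0.2059]
256 200 [ 0.4825 -0.1073  0.2107] [-0.0382  0.0023  0.2107]
152 132 [ 0.4229 -0.2308  0.0741] [-0.0855 -0.1264  0.0741]
361 132 [0.4483 0.0277 0.0758] [-0.0854  0.1333  0.0758]
256 132 [ 0.4376 -0.1023  0.0914] [-0.0834  0.0028  0.0914]
152 140 [ 0.4332 -0.235   0.0664] [-0.0749 -0.1296  0.0664]
```

View pics/w1c.png

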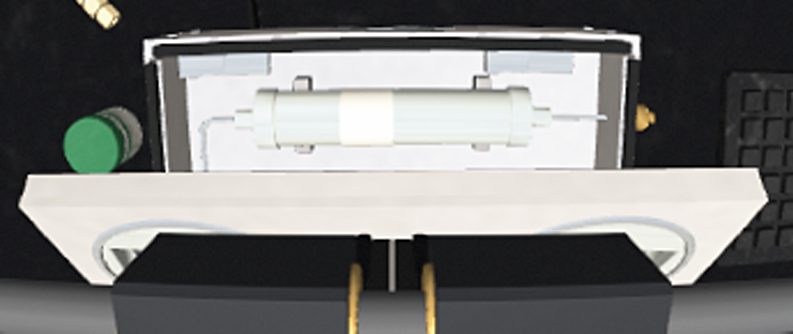

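jog_arm([
  [0,0,0,2.0,-0.5,0,0],
  [0,0,0,2.0,-0.5,0,0],
  [0,0,0,2.0,-0.5,0,0],
  [0,0,0,1.0,0,0,0],
  [0,0,0,1.0,0.1,0,0],
  [0,0,0,1.0,0.1,0,0],
  [0,0,0,1.0,0.1,0,0],
])

```text
time: 3.42
position: [0.4975, -0.1105, 0.1893]
tool_rot: [-1.136, 1.254, 1.136]
ft_force: [-0.5, 0.2, 1.1]
grip_width: 0.006
```

```bash
python3 - <<'E'
from h import *
st,M=show()
for n in ('side',):
    im,d=get_image(n); cv2.imwrite(f"pics/{n}2.png",im[:,:,::-1])
E
```

```text
t 3.42 pos [ 0.4975 -0.1105  0.1893] F [-0.5  0.2  1.1] T [0.04 0.04 0.02] g 0.006 q7 [-0.46  0.05  0.65  1.89 -0.03  1.22  1.67]
[[ 0.001 -0.995  0.099]
 [ 0.     0.099  0.995]
 [-1.    -0.001  0.   ]]
```

View pics/side2.png

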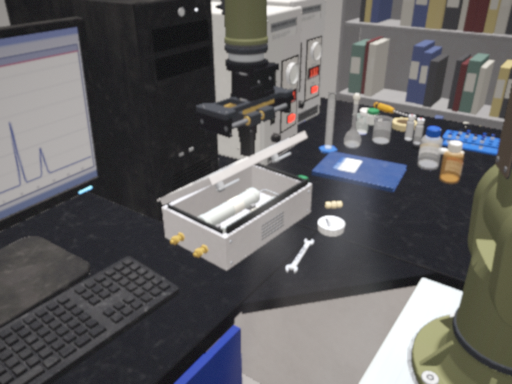

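jog_arm([
  [0,0,0,1.2,0.2,0,0],
  [0,0,0,1.2,0.2,0,0],
  [0,0,0,1.2,0.2,0,0],
  [0,0,0,1.2,0.2,0,0],
  [0,0,0,1.2,0.2,0,0],
  [0,0,0,0.9,0.2,0,0],
  [0,0,0,0.3,0,0,0],
])

```text
time: 4.35
position: [0.4851, -0.1092, 0.1168]
tool_rot: [-1.136, 1.255, 1.137]
ft_force: [-0.0, 0.3, 1.0]
grip_width: 0.011
```

jog_arm([
  [0,0,0,0.3,0,0,0],
  [0,0,0,0.3,0,0,0],
  [0,0,0,0.1,0,0,0],
])

```text
time: 4.72
position: [0.4856, -0.1093, 0.1119]
tool_rot: [-1.135, 1.254, 1.137]
ft_force: [-6.5, 0.8, 14.6]
grip_width: 0.007
```

```bash
python3 - <<'E'
from h import *
st,M=show()
for n in ('side','wrist'):
    im,d=get_image(n); cv2.imwrite(f"pics/{n}3.png",im[:,:,::-1]); np.save(f"pics/{n}3.npy",d)
show()
E
```

```text
t 4.72 pos [ 0.4856 -0.1093  0.1119] F [-6.5  0.8 14.6] T [0.24 1.45 0.02] g 0.007 q7 [-0.45  0.11  0.65  2.   -0.08  1.06  1.72]
[[-0.001 -0.995  0.098]
 [ 0.001  0.098  0.995]
 [-1.     0.001  0.001]]
t 4.83 pos [ 0.4856 -0.1093  0.1119] F [-5.3  1.2 11.5] T [ 0.21  1.22 -0.02] g 0.007 q7 [-0.45  0.11  0.65  2.   -0.08  1.06  1.72]
[[-0.    -0.995  0.098]
 [ 0.001  0.098  0.995]
 [-1.     0.001  0.001]]
```

View pics/side3.png

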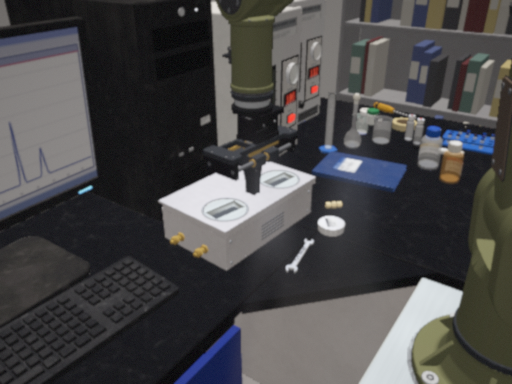

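View pics/wrist3.png

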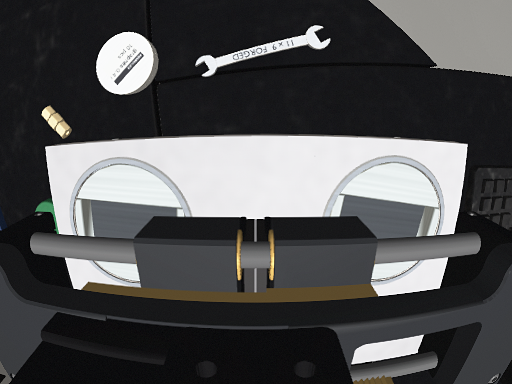

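jog_arm([
  [0,0,0,-3.0,0,0,0],
  [0,0,0,-3.5,-1,0,1.5],
  [0,0,0,-3.0,-3.0,0,3],
  [0,0,0,0,-3.0,0,3],
  [0,0,0,0,0,0,3],
])

```text
time: 5.45
position: [0.557, -0.116, 0.2057]
tool_rot: [-1.138, 1.254, 1.135]
ft_force: [-0.6, 0.1, 0.9]
grip_width: 0.322
```

```bash
python3 - <<'E'
from h import *
st,M=show(); np.save('pics/st4.npy',st,allow_pickle=True)
for n in ('wrist','side','scene'):
    im,d=get_image(n); cv2.imwrite(f"pics/{n}4.png",im[:,:,::-1]); np.save(f"pics/{n}4.npy",d)
im=cv2.imread('pics/side4.png');crop(im,150,150,330,280,4.4,'pics/si4c.png')
im=cv2.imread('pics/scene4.png');crop(im,140,110,340,290,4,'pics/sc4c.png')
im=cv2.imread('pics/wrist4.png');crop(im,80,60,440,280,2.2,'pics/w4c.png')
E
```

```text
t 5.45 pos [ 0.557  -0.116   0.2057] F [-0.6  0.1  0.9] T [0.   0.09 0.  ] g 0.322 q7 [-0.43  0.19  0.67  1.73 -0.12  1.26  1.74]
[[ 0.001 -0.995  0.098]
 [-0.001  0.098  0.995]
 [-1.    -0.001 -0.001]]
```

View pics/si4c.png

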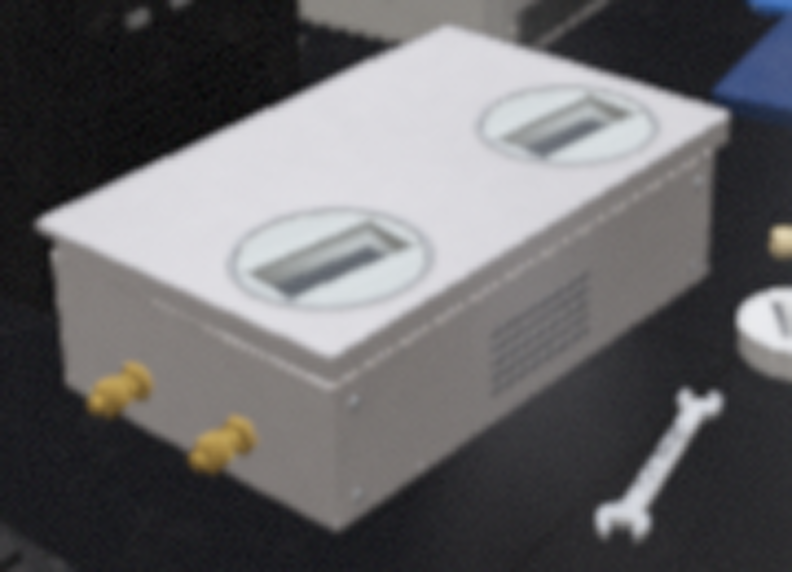

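View pics/sc4c.png

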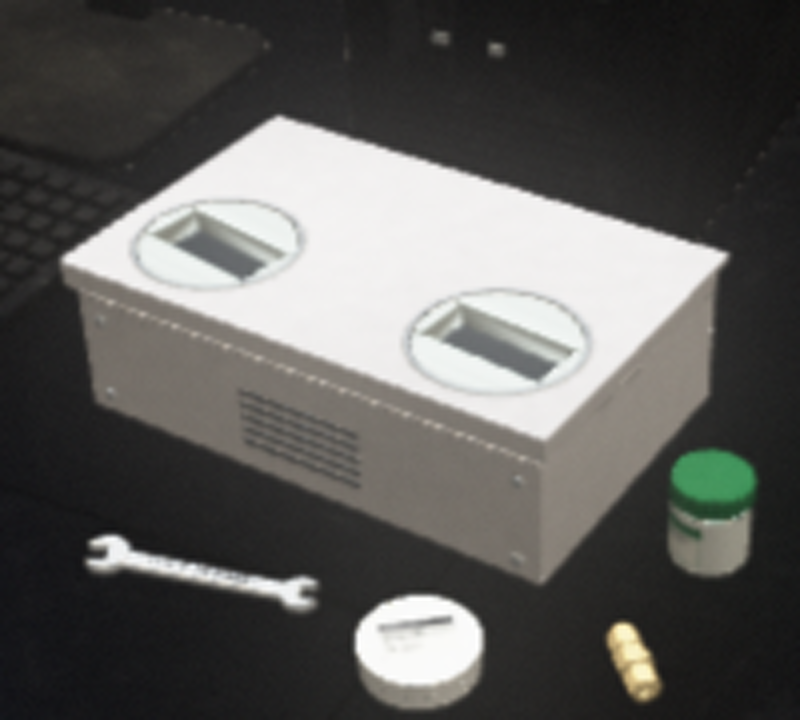

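View pics/w4c.png

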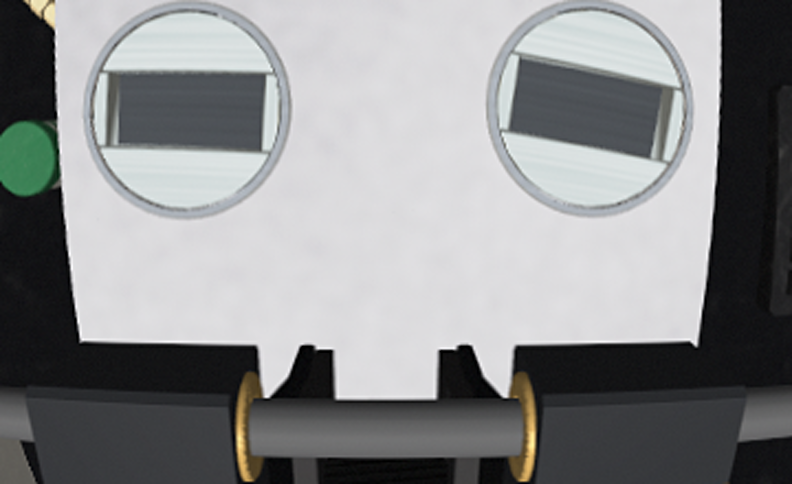

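```bash
python3 - <<'E'
from h import *
st=np.load('pics/st4.npy',allow_pickle=True).item()
z=.095
def ray(name,u,v,z):
    c=camera_info(name);K=c['intrinsics'];T=c['world_from_camera']
    D=T[:3,:3]@np.array([(u-K[0,2])/K[0,0],-(v-K[1,2])/K[1,1],-1]);o=T[:3,3]; return o+D*(z-o[2])/D[2]
w=lambda a:wpt(80+a[0]/2.2,60+a[1]/2.2,st,z=z)
for nm,c,cs,sd,sc in [('L',(590,109),[(519,52),(684,88),(668,162),(501,130)],(331,258),(217,244)),('R',(187,109),[(103,72),(277,74),(271,152),(97,148)],(567,125),(498,342))]:
    P=np.array([w(a) for a in cs])
    print(nm,'wrist c',w(c).round(4),'slot c',P.mean(0).round(4),'len',np.linalg.norm(P[1]-P[0]).round(4),np.linalg.norm(P[2]-P[3]).round(4),'wid',np.linalg.norm(P[3]-P[0]).round(4),
     'heading',[np.degrees(np.arctan2(*(a)[[1,0]])).round(1) for a in (P[1]-P[0],P[2]-P[3])])
    print('  side',ray('side',150+sd[0]/4.4,150+sd[1]/4.4,z).round(4),'scene',ray('scene',140+sc[0]/4,110+sc[1]/4,z).round(4),'model',pw(-.036,.082*(1 if nm=='L' else -1),z).round(4))
E
```

```text
L wrist c [ 0.4905 -0.0286  0.095 ] slot c [ 0.49   -0.0256  0.095 ] len 0.0711 0.0717 wid 0.0316 heading [np.float64(76.7), np.float64(76.6)]
  side [ 0.4885 -0.024   0.095 ] scene [ 0.4856 -0.0309  0.095 ] model [ 0.4925 -0.0282  0.095 ]
R wrist c [ 0.4753 -0.1863  0.095 ] slot c [ 0.4756 -0.188   0.095 ] len 0.0729 0.0739 wid 0.0313 heading [np.float64(80.1), np.float64(80.7)]
  side [ 0.4737 -0.1867  0.095 ] scene [ 0.4709 -0.1938  0.095 ] model [ 0.4765 -0.1914  0.095 ]
```

jog_arm([
  [0,0,0,0,3.8,4.1,2.6],
  [0,0,0,0,3.8,4.1,2.6],
  [7,0,0,3.0,0,0,2.6],
  [0,0,0,3.0,0,0,2.6],
  [0,0,0,1.5,0,0,2.6],
  [0,0,0,0,0,0,2.6],
])

```text
time: 6.35
position: [0.4867, -0.0274, 0.1299]
tool_rot: [-1.044, 1.307, 1.046]
ft_force: [-0.1, 0.6, 0.1]
grip_width: 0.301
```

```bash
python3 - <<'E'
from h import *
st,M=show()
for n in ('wrist','side','scene'):
    im,d=get_image(n); cv2.imwrite(f"pics/{n}5.png",im[:,:,::-1]); np.save(f"pics/{n}5.npy",d)
im=cv2.imread('pics/side5.png');crop(im,170,140,300,240,6,'pics/si5c.png')
im=cv2.imread('pics/scene5.png');crop(im,140,110,270,210,6,'pics/sc5c.png')
im=cv2.imread('pics/wrist5.png');crop(im,80,100,440,320,2.2,'pics/w5c.png')
print(st['position']-[.4895,-.027,0])
for n in('side','scene'):
  for s in (-1,1):print(n,proj(n,st['position']+M@np.array([.019,0,s*.028])))
E
```

```text
t 6.35 pos [ 0.4867 -0.0274  0.1299] F [-0.1  0.6  0.1] T [ 0.    0.03 -0.05] g 0.301 q7 [-0.58  0.06  0.6   2.   -0.04  1.09  1.39]
[[-0.002 -0.976  0.219]
 [-0.     0.219  0.976]
 [-1.     0.002 -0.001]]
[-0.00277833 -0.00035833  0.12986857]
side [238.3667633  195.75414784]
side [214.84117011 205.87034165]
scene [202.39442589 168.21723018]
scene [182.56400196 159.00606257]
```

View pics/si5c.png

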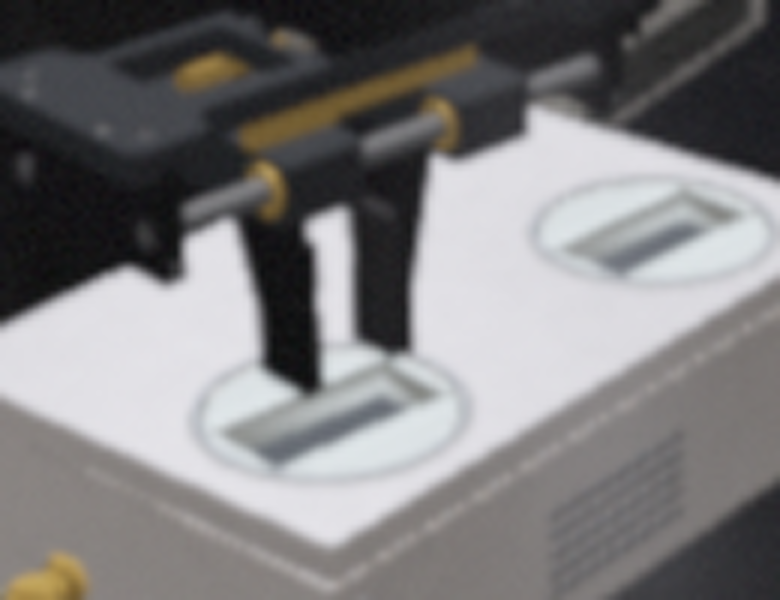

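View pics/sc5c.png

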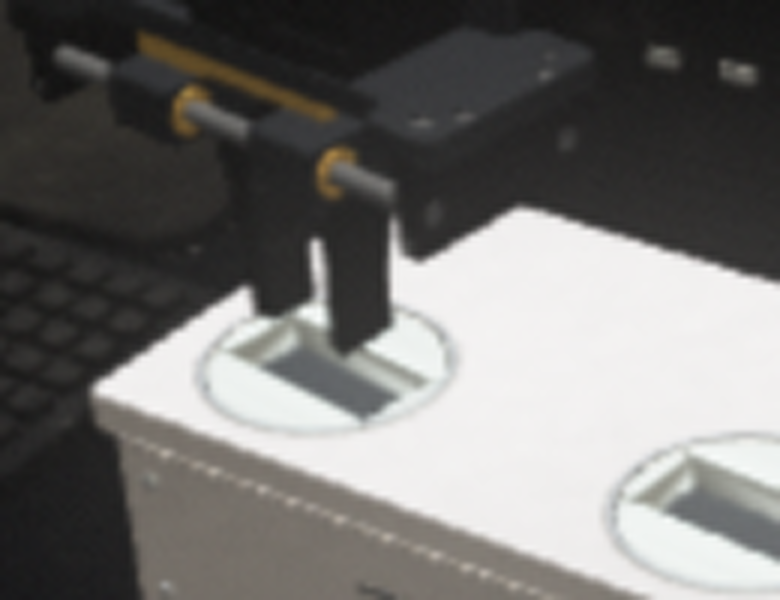

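View pics/w5c.png

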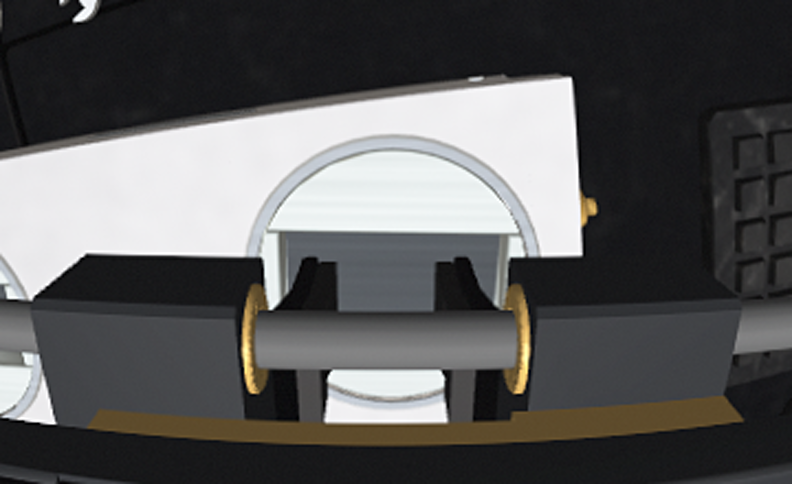

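jog_arm([
  [0,0,0,0.9,0,0.15,3.5],
  [0,0,0,0.6,0,0,3.5],
  [0,0,0,0.6,0,0,3.5],
  [0,0,0,0.3,0,0,3.5],
])

```text
time: 7.0
position: [0.4877, -0.0257, 0.106]
tool_rot: [-1.045, 1.306, 1.045]
ft_force: [0.6, 0.2, 0.1]
grip_width: 0.401
```

```bash
python3 - <<'E'
from h import *
st,M=show()
for n in ('side','scene'):
    im,d=get_image(n); cv2.imwrite(f"pics/{n}6.png",im[:,:,::-1]); np.save(f"pics/{n}6.npy",d)
im=cv2.imread('pics/side6.png');a=cv2.resize(im[150:230,180:270],None,fx=4.4,fy=4.4,interpolation=cv2.INTER_CUBIC)
im=cv2.imread('pics/scene6.png');b=cv2.resize(im[120:200,150:240],None,fx=4.4,fy=4.4,interpolation=cv2.INTER_CUBIC)
cv2.imwrite('pics/c6.png',np.hstack([a,b]))
E
```

```text
t 7.0 pos [ 0.4877 -0.0257  0.106 ] F [0.6 0.2 0.1] T [-0.01  0.01  0.01] g 0.401 q7 [-0.57  0.1   0.6   2.02 -0.06  1.04  1.41]
[[-0.001 -0.976  0.219]
 [-0.     0.219  0.976]
 [-1.     0.001 -0.   ]]
```

View pics/c6.png

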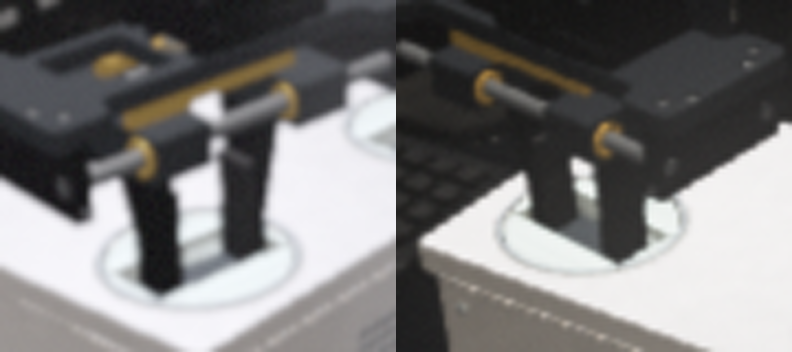

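jog_arm([
  [0,0,0,0.15,0,0,4.2],
  [0,0,0,0,0,0,4.2],
  [8,0,0,0,0,0,4.2],
  [8,0,0,0,0,0,4.2],
  [8,0,0,0,0,0,4.2],
  [8,0,0,0,0,0,4.2],
])

```text
time: 7.85
position: [0.4892, -0.0266, 0.1055]
tool_rot: [-0.617, 1.48, 0.613]
ft_force: [2.6, -2.0, -0.6]
grip_width: 0.48
```

```bash
python3 - <<'E'
from h import *
st,M=show()
for n in ('side','scene'):
    im,d=get_image(n); cv2.imwrite(f"pics/{n}7.png",im[:,:,::-1]); np.save(f"pics/{n}7.npy",d)
im=cv2.imread('pics/side7.png');a=cv2.resize(im[150:230,180:270],None,fx=4.4,fy=4.4,interpolation=cv2.INTER_CUBIC)
im=cv2.imread('pics/scene7.png');b=cv2.resize(im[120:200,150:240],None,fx=4.4,fy=4.4,interpolation=cv2.INTER_CUBIC)
cv2.imwrite('pics/c7.png',np.hstack([a,b]))
E
```

```text
t 7.85 pos [ 0.4892 -0.0266  0.1055] F [ 2.6 -2.  -0.6] T [-0.48 -0.43  0.07] g 0.48 q7 [-0.61  0.1   0.64  2.02 -0.07  1.04  0.85]
[[ 0.003 -0.708  0.706]
 [-0.001  0.706  0.708]
 [-1.    -0.003  0.001]]
```

View pics/c7.png

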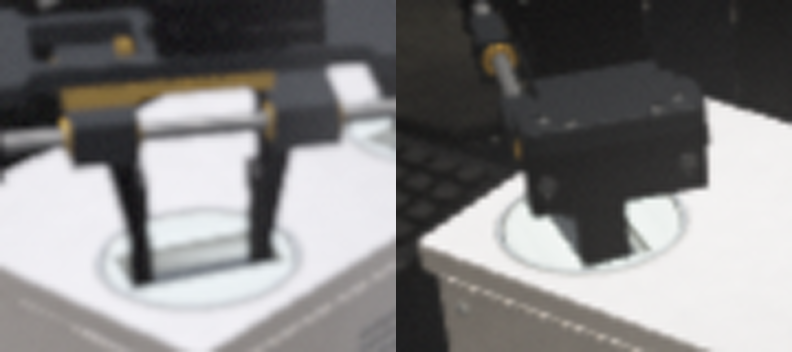

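jog_arm([
  [9,0,0,0,0,0,4.2],
  [9,0,0,0,0,0,4.2],
  [9,0,0,0,0,0,4.2],
  [9,0,0,0,0,0,4.2],
  [9,0,0,0,0,0,4.2],
  [8,0,0,0,0,0,4.2],
])

```text
time: 8.7
position: [0.4888, -0.0261, 0.1048]
tool_rot: [0.104, 1.566, -0.106]
ft_force: [5.3, -1.0, -6.2]
grip_width: 0.484
```

```bash
cat > look.py <<'E'
import sys
from h import *
k=sys.argv[1]; fast=sys.argv[2]
st,M=show()
z=M[:,2];print('heading',np.degrees(np.arctan2(z[1],z[0])).round(1),'purif',np.degrees(np.arctan2(z[1],z[0])-PA).round(1))
bx={'L':((150,180),(120,150)),'R':((135,225),(145,210))}[fast]
o=[]
for n,(r,c) in zip(('side','scene'),bx):
    im,d=get_image(n); cv2.imwrite(f"pics/{n}{k}.png",im[:,:,::-1]); o.append(cv2.resize(im[r:r+80,c:c+90,::-1],None,fx=4.4,fy=4.4,interpolation=cv2.INTER_CUBIC))
cv2.imwrite(f'pics/c{k}.png',np.hstack(o))
E
python3 look.py 8 L
```

```text
t 8.7 pos [ 0.4888 -0.0261  0.1048] F [ 5.3 -1.  -6.2] T [-0.51 -0.99  0.36] g 0.484 q7 [-0.67  0.1   0.7   2.03 -0.08  1.03 -0.06]
[[ 0.002  0.134  0.991]
 [-0.001  0.991 -0.134]
 [-1.    -0.001  0.002]]
heading -7.7 purif -2.1
```

View pics/c8.png

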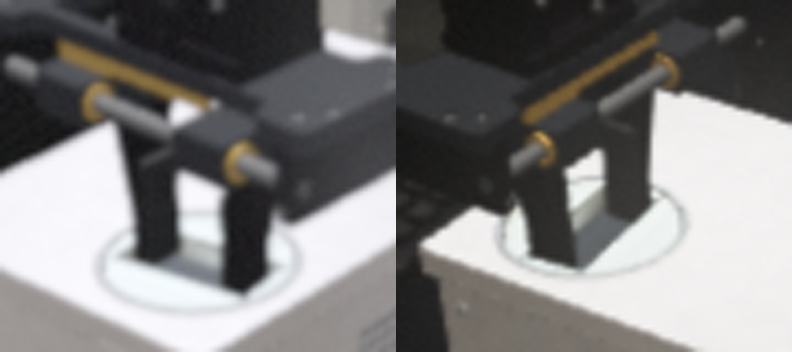

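jog_arm([
  [5,0,0,0,0,0,4.2],
  [5,0,0,0,0,0,4.2],
  [4,0,0,0,0,0,4.2],
])

```text
time: 9.18
position: [0.488, -0.0258, 0.1051]
tool_rot: [0.287, 1.551, -0.29]
ft_force: [1.5, -1.6, -2.0]
grip_width: 0.489
```

```bash
python3 look.py 9 L
```

```text
t 9.18 pos [ 0.488  -0.0258  0.1051] F [ 1.5 -1.6 -2. ] T [-0.49 -0.29  2.76] g 0.489 q7 [-0.68  0.1   0.72  2.03 -0.08  1.04 -0.29]
[[-0.     0.359  0.933]
 [-0.002  0.933 -0.359]
 [-1.    -0.002  0.001]]
heading -21.1 purif -15.5
```

View pics/c9.png

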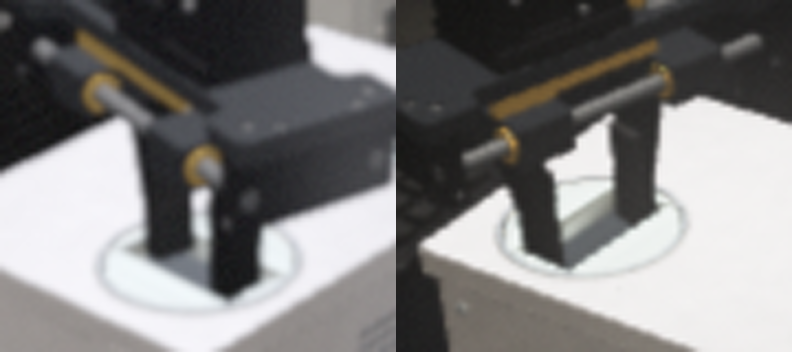

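jog_arm([
  [-6,0,0,0,0,0,4.2],
  [-6,0,0,0,0,0,3.2],
  [0,0,0,-1.0,0,0,3.2],
  [0,0,0,-3.5,0,0,3.2],
  [0,0,0,-3.5,0,0,3.2],
  [-10,0,0,-2,0,0,3.2],
  [-10,0,0,0,0,0,3.2],
  [-10,0,0,0,0,0,3.2],
  [-10,0,0,0,0,0,3.2],
  [-10,0,0,0,0,0,3.2],
])

```text
time: 10.52
position: [0.4879, -0.0255, 0.2058]
tool_rot: [-0.553, 1.498, 0.555]
ft_force: [0.4, -0.0, 1.0]
grip_width: 0.367
```

jog_arm([
  [-10,0,0,0,0,0,3.2],
  [-10,0,0,0,0,0,3.2],
  [-10,0,0,0,0,0,3.2],
  [-9.5,0,0,0,0,0,3.2],
  [0,0,0,0,-5,-3,3.2],
  [0,0,0,0,-3,-5,3.2],
  [0,0,0,0,0,0,3.2],
])

```text
time: 11.4
position: [0.5527, -0.1241, 0.2058]
tool_rot: [-1.074, 1.294, 1.069]
ft_force: [0.0, -0.5, 0.5]
grip_width: 0.37
```

```bash
python3 look.py 10 L; python3 - <<'E'
from h import *
st,M=show(); np.save('pics/st10.npy',st,allow_pickle=True)
im,d=get_image('wrist');cv2.imwrite('pics/wrist10.png',im[:,:,::-1])
print('d tool cm',(M.T@(np.array([.4736,-.1893,.13])-st['position'])*100).round(2))
crop(cv2.imread('pics/wrist10.png'),60,40,440,280,2.1,'pics/w10c.png')
E
```

```text
t 11.4 pos [ 0.5527 -0.1241  0.2058] F [ 0.  -0.5  0.5] T [ 0.03  0.01 -0.  ] g 0.37 q7 [-0.57  0.21  0.85  1.74 -0.16  1.27  1.7 ]
[[ 0.    -0.983  0.185]
 [-0.003  0.185  0.983]
 [-1.    -0.001 -0.003]]
heading 79.3 purif 84.9
t 11.5 pos [ 0.5524 -0.1188  0.2053] F [0.2 0.3 0.2] T [ 0.06 -0.   -0.06] g 0.367 q7 [-0.57  0.21  0.84  1.74 -0.16  1.27  1.7 ]
[[-0.001 -0.984  0.179]
 [ 0.001  0.179  0.984]
 [-1.     0.001  0.001]]
d tool cm [ 7.53  6.49 -8.35]
```

View pics/w10c.png

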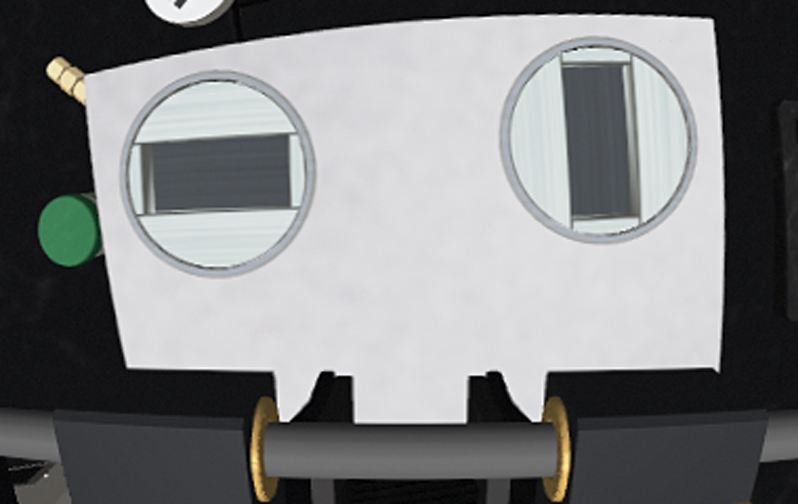

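View pics/scene10.png

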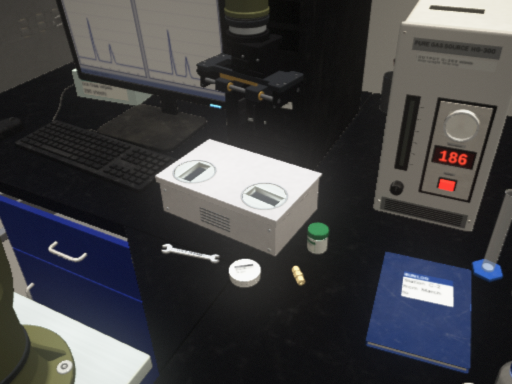

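```bash
python3 - <<'E'
from h import *
st=np.load('pics/st10.npy',allow_pickle=True).item()
def seg(a,b,z):
    P,Q=[wpt(60+p[0]/2.1,40+p[1]/2.1,st,z=z) for p in (a,b)]; d=Q-P; return np.degrees(np.arctan2(d[1],d[0])).round(1),((P+Q)/2).round(4)
print('L',seg((561,65),(573,226),.092),seg((633,62),(641,222),.092))
print('R',seg((143,143),(297,133),.094),seg((137,216),(299,208),.094))
print('edge front',seg((250,40),(713,20),.092))
for a in ((218,173),(598,140)): print(seg(a,a,.093)[1])
E
```

```text
L (np.float64(-4.8), array([ 0.4908, -0.0411,  0.092 ])) (np.float64(-5.8), array([ 0.4932, -0.0098,  0.092 ]))
R (np.float64(80.0), array([ 0.4609, -0.1828,  0.094 ])) (np.float64(80.5), array([ 0.4912, -0.1904,  0.094 ]))
edge front (np.float64(84.5), array([ 0.4331, -0.0628,  0.092 ]))
[ 0.4757 -0.1858  0.093 ]
[ 0.4903 -0.0281  0.093 ]
```

jog_arm([
  [0,0,0,0,3.25,-4.15,3.2],
  [0,0,0,0,3.25,-4.15,3.2],
  [0,0,0,3.5,0,0,3.2],
  [0,0,0,3.5,0,0,3.2],
  [0,0,0,0.8,0,0,3.2],
  [0,0,0,0,0,0,3.2],
])

```text
time: 12.3
position: [0.4743, -0.1878, 0.1274]
tool_rot: [-1.078, 1.287, 1.079]
ft_force: [0.0, 0.5, -0.2]
grip_width: 0.368
```

```bash
python3 look.py 11 R
```

```text
t 12.3 pos [ 0.4743 -0.1878  0.1274] F [ 0.   0.5 -0.2] T [-0.02 -0.07  0.01] g 0.368 q7 [-0.51  0.15  0.9   1.96 -0.13  1.09  1.85]
[[-0.    -0.985  0.175]
 [ 0.001  0.175  0.985]
 [-1.     0.     0.001]]
heading 79.9 purif 85.5
```

View pics/c11.png

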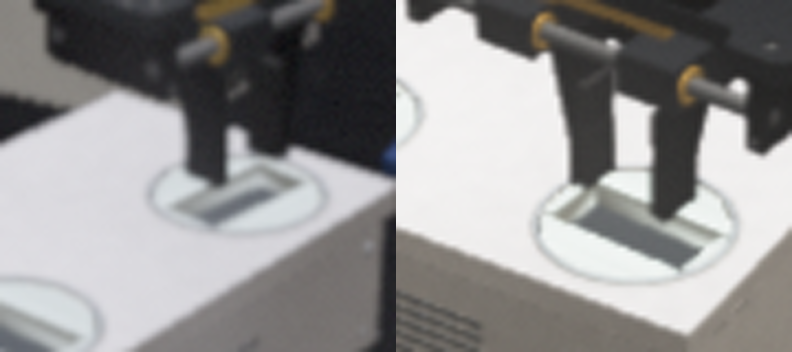

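jog_arm([
  [0,0,0,1.0,0.05,0,3.2],
  [0,0,0,0.6,0,0,3.2],
  [0,0,0,0.6,0,0,3.5],
  [0,0,0,0.2,0,0,3.5],
])

```text
time: 12.9
position: [0.4732, -0.1887, 0.1025]
tool_rot: [-1.077, 1.289, 1.078]
ft_force: [0.1, 0.6, -0.5]
grip_width: 0.398
```

```bash
python3 look.py 12 R
```

```text
t 12.9 pos [ 0.4732 -0.1887  0.1025] F [ 0.1  0.6 -0.5] T [-0.01  0.01  0.01] g 0.398 q7 [-0.49  0.19  0.9   1.98 -0.17  1.04  1.88]
[[-0.001 -0.984  0.176]
 [-0.     0.176  0.984]
 [-1.     0.001 -0.   ]]
heading 79.8 purif 85.4
```

View pics/c12.png

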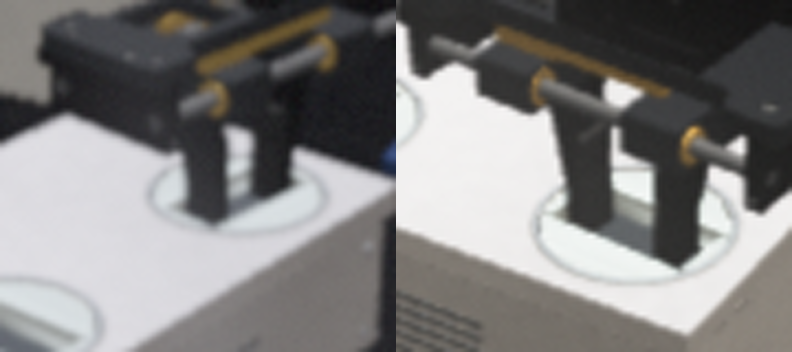

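jog_arm([
  [0,0,0,0,0,0,4.2],
  [0,0,0,0,0,0,4.2],
  [8,0,0,0,0,0,4.2],
  [9,0,0,0,0,0,4.2],
  [9,0,0,0,0,0,4.2],
  [9,0,0,0,0,0,4.2],
  [9,0,0,0,0,0,4.2],
  [9,0,0,0,0,0,4.2],
])

```text
time: 14.0
position: [0.4746, -0.1893, 0.1035]
tool_rot: [-0.365, 1.538, 0.362]
ft_force: [1.8, -1.2, -1.1]
grip_width: 0.483
```

```bash
python3 look.py 13 R
```

```text
t 14.0 pos [ 0.4746 -0.1893  0.1035] F [ 1.8 -1.2 -1.1] T [-0.42 -0.39  0.08] g 0.483 q7 [-0.62  0.23  1.05  1.99 -0.23  1.05  1.  ]
[[ 0.002 -0.447  0.894]
 [-0.001  0.894  0.447]
 [-1.    -0.002  0.002]]
heading 26.6 purif 32.2
```

View pics/c13.png

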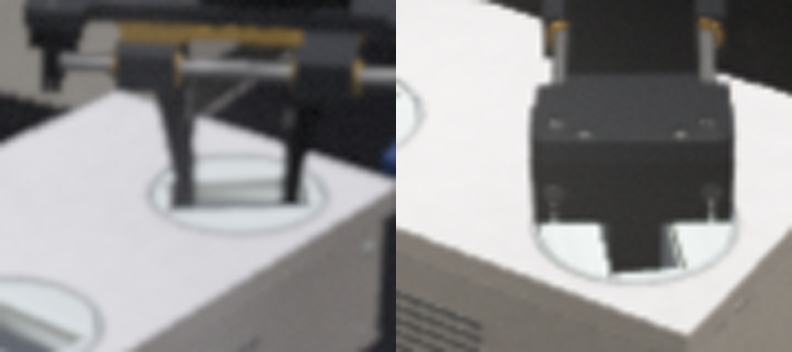

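jog_arm([
  [9,0,0,0,0,0,4.2],
  [9,0,0,0,0,0,4.2],
  [8,0,0,0,0,0,4.2],
])

```text
time: 14.48
position: [0.4745, -0.1893, 0.1034]
tool_rot: [-0.012, 1.568, 0.01]
ft_force: [3.1, -1.8, -3.1]
grip_width: 0.482
```

```bash
python3 look.py 14 R
```

```text
t 14.47 pos [ 0.4745 -0.1893  0.1034] F [ 3.1 -1.8 -3.1] T [-0.55 -0.68  0.23] g 0.482 q7 [-0.68  0.26  1.13  1.99 -0.27  1.06  0.59]
[[ 0.002 -0.014  1.   ]
 [-0.001  1.     0.014]
 [-1.    -0.002  0.002]]
heading 0.8 purif 6.4
```

jog_arm([
  [6,0,0,0,0,0,4.2],
  [6,0,0,0,0,0,4.2],
])

```text
time: 14.82
position: [0.4737, -0.1893, 0.1033]
tool_rot: [0.151, 1.565, -0.152]
ft_force: [1.5, -2.3, -0.8]
grip_width: 0.479
```

```bash
python3 look.py 15 R
```

```text
t 14.82 pos [ 0.4737 -0.1893  0.1033] F [ 1.5 -2.3 -0.8] T [-0.57 -0.19  0.17] g 0.479 q7 [-0.7   0.27  1.16  1.99 -0.28  1.06  0.39]
[[ 0.001  0.191  0.982]
 [-0.001  0.982 -0.191]
 [-1.    -0.001  0.001]]
heading -11.0 purif -5.4
```

View pics/c15.png

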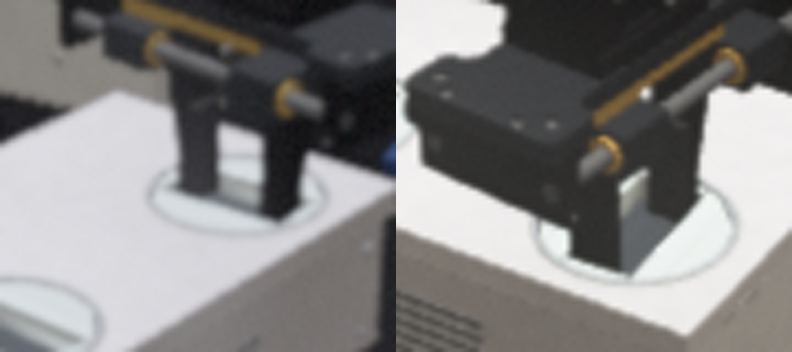

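jog_arm([
  [4,0,0,0,0,0,4.2],
  [4,0,0,0,0,0,4.2],
])

```text
time: 15.18
position: [0.4736, -0.1892, 0.1032]
tool_rot: [0.255, 1.555, -0.258]
ft_force: [-0.4, -2.7, 0.2]
grip_width: 0.483
```

```bash
python3 look.py 16 R
```

```text
t 15.18 pos [ 0.4736 -0.1892  0.1032] F [-0.4 -2.7  0.2] T [-0.73 -0.12  1.89] g 0.483 q7 [-0.71  0.28  1.18  1.99 -0.29  1.06  0.27]
[[-0.     0.321  0.947]
 [-0.001  0.947 -0.321]
 [-1.    -0.001  0.   ]]
heading -18.7 purif -13.1
```

jog_arm([
  [-6,0,0,0,0,0,4.2],
  [-5,0,0,0,0,0,3.2],
  [0,0,0,-1.0,0,0,3.2],
  [0,0,0,-3.5,0,0,3.2],
  [0,0,0,-3.5,0,0,3.2],
  [-10,0,0,-2,0,0,3.2],
  [-10,0,0,0,0,0,3.2],
  [-10,0,0,0,0,0,3.2],
  [-10,0,0,0,0,0,3.2],
  [-10,0,0,0,0,0,3.2],
])

```text
time: 16.52
position: [0.4733, -0.1885, 0.2035]
tool_rot: [-0.574, 1.493, 0.576]
ft_force: [0.4, 0.0, -0.4]
grip_width: 0.366
```

jog_arm([
  [-10,0,0,0,0,0,3.2],
  [-10,0,0,0,0,0,3.2],
  [-10,0,0,0,0,0,3.2],
  [-10,0,0,0,0,0,3.2],
  [0,0,0,0,-4,3.5,3.2],
  [0,0,0,0,-3,3.5,3.2],
  [0,0,0,0,0,0,3.2],
  [0,0,0,0,0,0,3.2],
])

```text
time: 17.52
position: [0.5521, -0.1299, 0.2033]
tool_rot: [-1.103, 1.274, 1.104]
ft_force: [-0.6, -1.1, -0.1]
grip_width: 0.368
```

```bash
python3 - <<'E'
from h import *
st,M=show(); np.save('pics/st20.npy',st,allow_pickle=True)
for n in ('wrist','side','scene'):
    im,d=get_image(n);cv2.imwrite(f'pics/{n}20.png',im[:,:,::-1])
crop(cv2.imread('pics/wrist20.png'),60,40,440,280,2.1,'pics/w20c.png')
crop(cv2.imread('pics/side20.png'),150,150,330,280,4.4,'pics/si20c.png')
E
```

```text
t 17.52 pos [ 0.5521 -0.1299  0.2033] F [-0.6 -1.1 -0.1] T [-0.02  0.02  0.04] g 0.368 q7 [-0.71  0.26  1.04  1.74 -0.23  1.27  1.82]
[[-0.001 -0.99   0.142]
 [-0.     0.142  0.99 ]
 [-1.     0.001 -0.001]]
```

View pics/w20c.png

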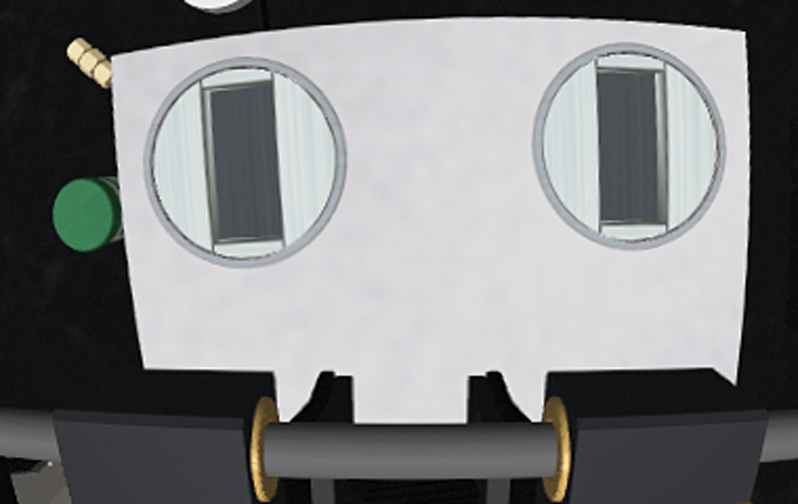

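View pics/si20c.png

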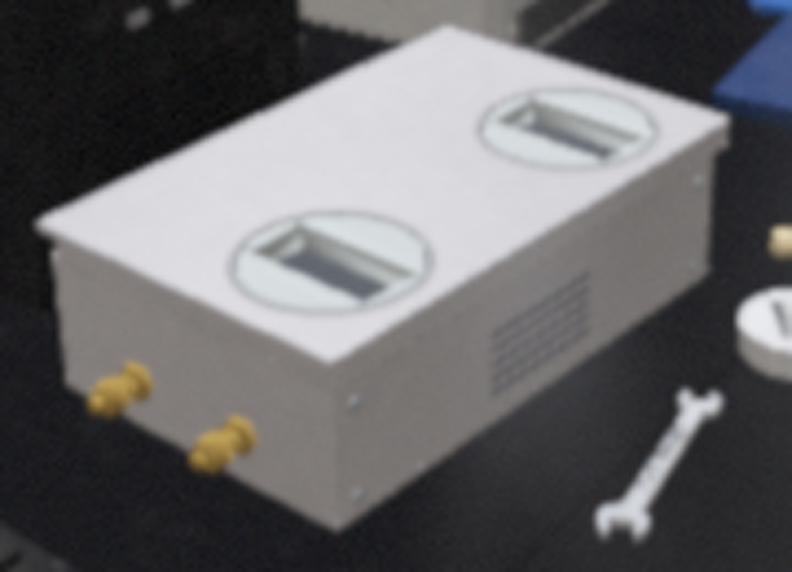

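View pics/scene20.png

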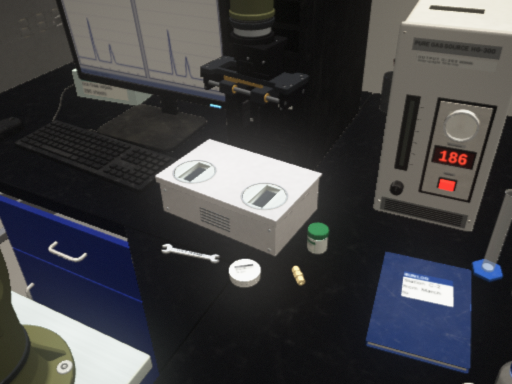

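```bash
python3 - <<'E'
from h import *
st=np.load('pics/st20.npy',allow_pickle=True).item()
def seg(a,b,z=.092):
    P,Q=[wpt(60+p[0]/2.1,40+p[1]/2.1,st,z=z) for p in (a,b)]; d=Q-P; return np.degrees(np.arctan2(d[1],d[0])).round(1)
print('L',seg((597,58),(598,236)),seg((665,62),(667,234)))
print('R',seg((202,87),(213,253)),seg((272,73),(285,246)))
E
```

```text
L -6.5 -5.6
R -6.0 -4.8
```

```bash
python3 -c "
from bench import *
print(close_job())"
```

```text
the job is handed in; nothing more can be done
None
```

The purifier lid is shut and both fasteners are turned clockwise to their stops. I handed the job in at about 17.7 s of the 58 s allowed.

- **Lid:** I pushed it down with closed fingertips to a fingertip height of about 93 mm. Both slots were still unlocked in the pictures at that point. In the last side picture, the gap between lid and housing that showed before locking is gone.
- **Fasteners:** I turned both with the two fingertips in the slot until the torque rose sharply, to about 2.8 N m on the left and 1.9 N m on the right. In the last wrist picture the slots lie within about 1° of the purifier's x axis: -5.6° to -6.5° on the left and -4.8° to -6.0° on the right, against a fitted yaw of -5.6°.
- **Surroundings:** The jar, tin, wrench and union look unmoved in the last scene picture. The arm stands clear above the lid, touching nothing.

**Checks that disagreed:** The cameras differed by 3–7 mm on where the fastener heads are. I settled that by comparing the fingertips with the slots in the side and scene pictures before lowering them. The lid's final angle was judged from the pictures only. Joint 3 came to 1.18 rad against its 1.24 limit while turning the right fastener.

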